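Hang up the blade guard, fit the chopper lid and hold it at pulse

ROBOT

A 6-joint arm with a two-finger parallel gripper is mounted at the origin on the work surface. World frame = base frame: x ahead of the robot, y to its left, z up, the work surface at z = 0. Lengths are in mm, angles in degrees, forces in N, time in s.
With the tool pointing down it reaches from about 350 to 850 mm from the base axis. Payload 8.1 kg.
Tool frame: the origin (TCP) lies at the very end of the fingers, on their centre line; the grasp point (between the pads) lies 19 mm behind it; z points along the fingers, y is the direction in which the jaws open and shut (so a half turn about z gives the same grasp; the last joint's range is limited). The gripper opens to 85 mm and grips with 20 to 120 N. Pads are 22 mm wide; open, the fingers measure 114 mm over their backs; the gripper's body (76 mm by 85 mm) begins 54 mm behind the grasp point. The pads swing forward as they close: fully open they stand 13 mm farther back than shut.
Start: joints at [62.544, 7.471, 85.268, -0, 87.261, -4.893], TCP at [230.2, 554.088, 231.292] pointing down, gripper open.
Joint ranges: [-169.43, 169.43], [-51.17, 129.36], [1.28, 143.12], [-76.62, 256.62], [0, 156.53], [-152.29, 152.29]. Speed limits (degrees/s): [136.94, 136.94, 159.86, 180, 180, 180].

INTERFACE

Orientations are given as [roll, pitch, yaw] about the fixed x, y, z axes, in that order (R = Rz(yaw) Ry(pitch) Rx(roll)).
In Python, from bench import r, eyes gives the robot as it stands. The module is installed in compiled form; this text tells all that it offers.
- The arm moves only by the tool play_rows, never from a script. Its argument "deltas" is a list of rows, each a list of 3 entries, a list of its own where there are three numbers: the shift along the tool's x, y, z in m, then the turn, a rotation vector about the tool's x, y, z in rad, then the closure, from 0 (fully open) to 1 (shut). A call has 1 to 8 rows; each row shifts and turns the pose as measured when the row begins, along the tool's axes as they then stand; what a row does not reach is not made up. A row lasts 1/8 s, in which the tool goes at most 62.5 mm and 10.7 degrees, less where a joint would pass 70% of its speed; a pose out of reach is approached as far as the arm can. A call with a gripper value outside its range is refused whole. The fingers move at their own pace and stop on an object; "force" is the grip in N (left out, the last holds). Time passes only in rows, so rows that do not move let the fingers close. It gives the time, the measured TCP pose, the force and the opening at its end, in the units of the state.
- r.sense(): the state, without advancing time (a new reading comes with each control period).
- eyes.snapshot(name): name is "side" or "top" or "wrist"; returns the picture (420x560x3 uint8, red, green, blue); there is no depth.
- eyes.get_calibration(name): a dict with "mtx" (3x3 intrinsics, pixels), "R" (3x3) and "t" (3): a world point X has camera coordinates R X + t; the wrist camera has in their place "T_tool_cam" (4x4, takes a point from camera to tool coordinates, whose origin is the TCP and whose axes are the flange's). Camera axes: x right, y down, z forward; pixel columns grow to the right and rows downward; lengths in mm; the calibration is good to about 2 mm. A picture is of the moment at which its call begins: read the wrist's pose just before it. get_calibration takes no time and is no camera call.
- r.hand_in(): hands the job in, once; it reports no verdict.
The state is a dict: "time": time; "joint_pos": joint angles; "qd": joint speeds; "joint_efforts": joint torques, N m; "tool_pos": TCP position; "tcp_rot": TCP orientation; "ft_force": force on the tool from outside, world axes, zero at the start; "wrist_torque": the same for the moment, N m; "finger_gap": finger opening in mm.
Only numpy, scipy, OpenCV 4.12 (cv2) and the standard library are available. Lean on these libraries where they do the work, as an engineer would, in place of code of your own. Each camera call takes 0.05 s, during which the arm holds its last target. There are 200 camera calls.

TASK

Get the kitchen chopper going: lift the yellow blade guard out of its mouth, hang it astride the bar of the steel rail and let go of it, then push the lid down through the two slots until it sits flat on the collar. Twist the lid clockwise until its pointers stand at the orange pulse marks, 45 degrees round from the white marks, never as far as the red lock marks, and finish still gripping the lid and holding it there against its spring. Leave the oil bottle and the two peppers where they are.

Things in the scene. Friction and masses are not known exactly. Their poses are not given: they have to be found in the camera images.
- chopper: Fixed, upright kitchen chopper, 105 mm high: black foot 136 mm across, clear bowl, grey collar 112 mm across in a black rim 126 mm across. Origin: centre of its underside, z up. Marks 9 mm wide on the rim, 60 mm from the axis, the same again half a turn round: white at the slots (chopper's +x and -x), orange 45 degrees clockwise of them seen from above (pulse), red 75 degrees clockwise (lock).
- mouth (a point): Centre of the chopper's mouth, level with the collar's top, 105 mm above the table; axes as the chopper's. The collar is 8 mm thick with a round hole 73 mm across and two slots 17 mm wide, on the +x and the -x side, open out to 52 mm or more from the axis. The cavity's floor is 22 mm below this point.
- drive_ring (a joint): Angle (rad) of the sprung ring below the collar, clockwise seen from above; 0 at rest, when its dogs leave 17 mm free below each slot. They carry the lid's lugs along: it reads the lid's twist from the slots less about 0.06 of play. A spring turns it back: 0.05 Nm at 0, 0.14 Nm at 0.785 (orange marks, pulse). From 1.15 on it counts as locked; end stop 1.4.
- lid: Loose lid, 0.12 to 0.22 kg, standing on its plug. Origin: centre of the plug's underside, z up. White plug 68 mm across, 17.5 mm high, bevelled foot; at its foot two blue lugs along +x and -x, 12 mm wide, 8 mm high, out to 44 mm from the axis. Blue disc 102 mm across from 17.5 to 27.5 mm. Turned by half a turn it is the same. Seated on the collar, its origin is 17.5 mm below the mouth's centre.
- lid_grip (a point): Middle of the top of the lid's white grip bar, 55.5 mm above its origin; axes as the lid's. The bar is 64 mm long along x (in line with the lugs), 20 mm wide along y, 28 mm high. White pointers on the disc at both ends of the bar.
- guard: Yellow blade guard, 45 to 80 g, an inverted U standing loose in the chopper's mouth. Origin: between the feet, z up. Legs at x = +-20.5 mm, 36 mm apart inside, 46 outside, 24 mm broad along y, 43 mm high; a roof ridged along y joins them. Grip fin on top: 14 mm thick along x, 24 mm along y, from 54 to 82 mm up. Hung, the bar runs along the guard's y between the legs, under the roof.
- guard_crown (a point): Middle of the underside of the guard's roof, 49 mm above its feet; rests on the bar's top when hung; axes as the guard's.
- rail: Steel rail fixed to the table: a round bar 12 mm thick along its own y, axis 140 mm above the table, on two posts (16 mm thick, round feet 70 mm) 180 mm apart. Origin: on the table below the bar's middle, z up.
- rail_mid (a point): Middle of the bar, on its axis, 140 mm up; axes as the rail's (y along the bar).
- oil_bottle: Bystander: green oil bottle, 62 mm across, 230 mm tall, standing; origin at the centre of its underside.
- red_pepper: Bystander: red pepper lying down, about 110 mm long, 39 mm thick; origin under its middle.
- yellow_pepper: Bystander: yellow pepper, the same shape.
Things that resemble listed ones, but are neither listed nor needed, are in the scene too. Several things look just like the lid: the one meant starts farthest to the robot's right.

How it is judged:
By the outcome, as a careful person would: the job done as asked, in the order asked, and still so for the second after the job is handed in, while the arm keeps its last pose, push and grip.
It also fails if it takes over 64 s, if anything falls off the work surface, if the arm or the gripper's body presses on something with over 40 N, if the wrist force passes 120 N, or if a joint passes its speed limit or range.

## Working session

There is one attempt and no reset: what is moved stays moved. The work goes in short steps, Python scripts to look and compute and a tool call to move; the robot and the scene stay as the last step left them, time stands still between calls to the robot, and variables do not carry over. Pictures are saved under pics/ and viewed, about 8 in all and at most 12, crops included, and the job is handed in when it is done.

Besides the shell and the picture viewer there is one more tool, called as a command line: name --argument value ..., lists and objects as JSON in quotes. play_rows: Moves the arm, as the interface text tells. Its arguments: {"type":"object","properties":{"deltas":{"type":"array"},"force":{"type":"number"}},"required":["deltas"]}

```bash
mkdir -p pics
python3 - <<'E'
from bench import r, eyes
import cv2, numpy as np
print(r.sense())
for n in ("top","side"):
    im=eyes.snapshot(n); cv2.imwrite(f"pics/{n}0.png",im[:,:,::-1])
    c=eyes.get_calibration(n); print(n,{k:np.round(np.array(v),4).tolist() for k,v in c.items()})
print(eyes.get_calibration("wrist"))
E
```

```text
{'time': 0.0, 'joint_pos': array([ 6.25431005e+01,  7.51645308e+00,  8.53302804e+01,  5.40162990e-05,
        8.72622255e+01, -4.89107680e+00]), 'qd': array([ 0.03619484, -0.02406624,  0.0803078 ,  0.0755231 , -0.15258432,
       -0.0124142 ]), 'joint_efforts': array([ 3.86403204e-03, -5.69335377e+01, -5.00597906e+01,  2.09823702e-04,
        1.34172582e-02, -4.00655449e-05]), 'tool_pos': array([229.94603724, 553.5787727 , 230.22082848]), 'tcp_rot': array([-1.79891442e+02, -9.34377765e-03,  1.57434166e+02]), 'ft_force': array([ 0.27382348,  0.91205372, -0.14242363]), 'wrist_torque': array([ 0.00140546, -0.01736749, -0.00113738]), 'finger_gap': 85.86112447573855}
top {'mtx': [[444.2621, 0.0, 284.7179], [0.0, 444.2621, 211.3785], [0.0, 0.0, 1.0]], 'R': [[-0.0284, -0.9995, -0.0168], [-0.9905, 0.0304, -0.134], [0.1345, 0.0129, -0.9908]], 't': [40.2336, 545.5736, 1005.7356]}
side {'mtx': [[472.2238, 0.0, 278.8307], [0.0, 472.2238, 208.5139], [0.0, 0.0, 1.0]], 'R': [[0.8614, -0.5079, 0.0054], [-0.3549, -0.6094, -0.709], [0.3634, 0.6088, -0.7052]], 't': [-444.7054, 261.4538, 856.4796]}
{'mtx': array([[327.35215439,   0.        , 278.8093865 ],
       [  0.        , 327.35215439, 213.50435103],
       [  0.        ,   0.        ,   1.        ]]), 'T_tool_cam': array([[-4.76021468e-04, -9.57951309e-01, -2.86930416e-01,
         7.24238145e+01],
       [ 9.99998578e-01,  8.15441449e-06, -1.68623574e-03,
        -2.98011894e-01],
       [ 1.61767148e-03, -2.86930811e-01,  9.57949943e-01,
        -1.41949033e+02],
       [ 0.00000000e+00,  0.00000000e+00,  0.00000000e+00,
         1.00000000e+00]])}
```

View pics/top0.png

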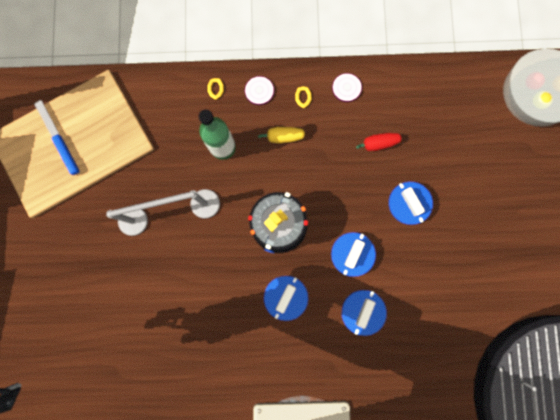

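View pics/side0.png

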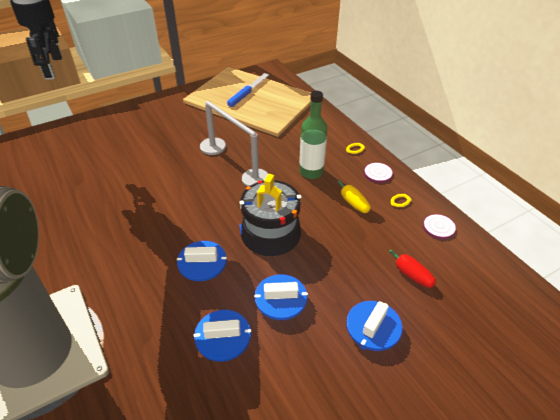

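The top image shows four lookalike lids at (411,203), (354,254), (364,313) and (286,298). Image right is the robot's right, so the one I want is at (411,203). The chopper with its guard is at (278,222), and the rail bar runs from (110,214) to (195,195). The side view agrees, showing that lid at (374,325).

```bash
cat > h.py <<'E'
from bench import r, eyes
import numpy as np, cv2
from scipy.spatial.transform import Rotation as Rn
def cam(n,s=None):
    c=eyes.get_calibration(n)
    if n!="wrist": return c["mtx"],np.array(c["R"]),np.array(c["t"])
    s=s or r.sense(); Rt=Rn.from_euler("xyz",s["tcp_rot"],degrees=True).as_matrix()
    T=c["T_tool_cam"]; Rw=Rt@T[:3,:3]; tw=Rt@T[:3,3]+s["tool_pos"]
    return c["mtx"],Rw.T,-Rw.T@tw
def px2w(C,uv,z):
    K,R,t=C; d=R.T@np.linalg.solve(K,[uv[0],uv[1],1.]); o=-R.T@t
    return o+d*(z-o[2])/d[2]
def w2px(C,X):
    K,R,t=C; p=K@(R@np.array(X,float)+t); return p[:2]/p[2]
def tri(C1,u1,C2,u2):
    P=[c[0]@np.c_[c[1],c[2]] for c in (C1,C2)]
    X=cv2.triangulatePoints(P[0],P[1],np.array(u1,float).reshape(2,1),np.array(u2,float).reshape(2,1)); return (X[:3]/X[3]).ravel()
E
python3 - <<'E'
from h import *
im=cv2.imread("pics/top0.png"); hsv=cv2.cvtColor(im,cv2.COLOR_BGR2HSV); C=cam("top")
m=cv2.inRange(hsv,(100,150,80),(125,255,255))
n,l,st,ce=cv2.connectedComponentsWithStats(m)
for i in range(1,n):
    if st[i,4]<400: continue
    x,y,w,h,a=st[i]
    print("disc",st[i],px2w(C,(x+w/2-.5,y+h/2-.5),27.5).round(1))
    hull=cv2.convexHull(np.argwhere(l==i)[:,::-1].astype(np.int32)); hm=np.zeros_like(m); cv2.fillConvexPoly(hm,hull,255)
    wh=cv2.inRange(hsv,(0,0,120),(179,110,255))&hm
    ys,xs=np.nonzero(wh); 
    (c,sz,an)=cv2.minAreaRect(np.c_[xs,ys].astype(np.float32)); print("  bar",c,sz,an,px2w(C,c,55.5).round(1))
side=cv2.imread("pics/side0.png")
a=cv2.resize(im[180:265,235:325],None,fx=4.4,fy=4.4,interpolation=cv2.INTER_CUBIC)
b=cv2.resize(side[165:260,222:322],None,fx=3.95,fy=3.95,interpolation=cv2.INTER_CUBIC)
c=cv2.resize(im[165:240,375:450],None,fx=2.8,fy=2.8,interpolation=cv2.INTER_CUBIC)
d=cv2.resize(im[180:242,98:228],None,fx=3.3,fy=3.3,interpolation=cv2.INTER_CUBIC)
out=np.zeros((600,800,3),np.uint8)
for q,(x,y) in ((a,(0,0)),(b,(400,0)),(c,(0,385)),(d,(300,385))):
    h,w=min(q.shape[0],600-y),min(q.shape[1],800-x); out[y:y+h,x:x+w]=q[:h,:w]
cv2.imwrite("pics/m1.png",out)
E
```

```text
disc [ 389  182   44   42 1003] [ 559.9 -273.6   27.5]
  bar (412.8402404785156, 201.72406005859375) (42.815826416015625, 13.02694320678711) 59.931419372558594 [ 557.4 -271.5   55.5]
disc [ 332  233   44   43 1078] [ 442.6 -133.3   27.5]
  bar (354.04449462890625, 254.20204162597656) (11.503721237182617, 43.532066345214844) 24.443954467773438 [ 441.1 -130.7   55.5]
disc [ 264  277   44   43 1113] [346.1  28.2  27.5]
  bar (285.70001220703125, 297.60003662109375) (9.838698387145996, 43.37971496582031) 26.56505012512207 [348.6  27.2  55.5]
disc [ 342  290   44   45 1114] [ 309.7 -149.7   27.5]
  bar (365.24139404296875, 312.89654541015625) (11.513111114501953, 44.195491790771484) 21.801410675048828 [ 310.2 -149.1   55.5]
```

View pics/m1.png

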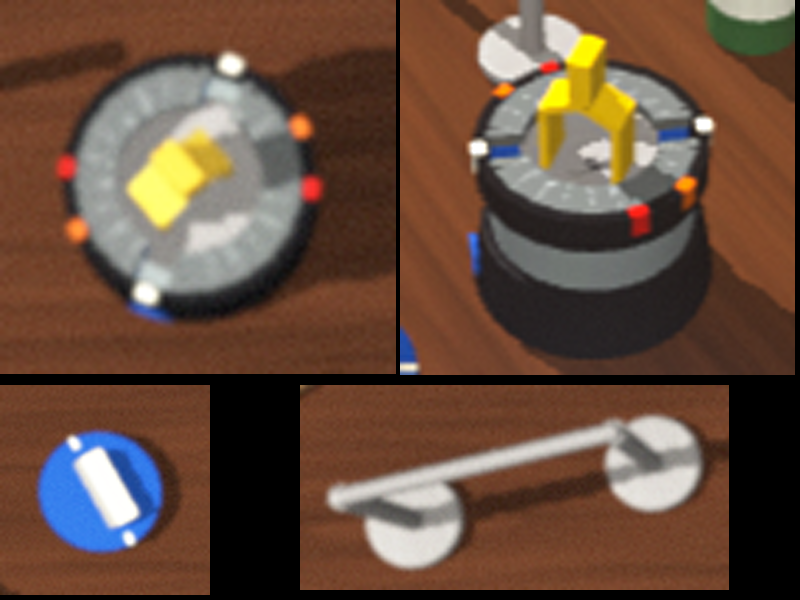

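Run:
```python
from h import *
C=cam("top");S=cam("side")
print("cam pos",-C[1].T@C[2],-S[1].T@S[2])
cv=lambda p,f,o:((p[0]+.5)/f-.5+o[0],(p[1]+.5)/f-.5+o[1])
A=lambda p:cv(p,4.4,(235,180)); B=lambda p:cv((p[0]-400,p[1]),3.95,(222,165)); D=lambda p:cv((p[0]-300,p[1]-385),3.3,(98,180))
W=[px2w(C,A(p),107) for p in ((231,64),(146,293),(300,127),(78,230),(311,189),(67,166))]
for a,b in ((0,1),(2,3),(4,5)):
    d=W[a]-W[b]; print("marks mid",((W[a]+W[b])/2).round(1),np.linalg.norm(d).round(1),np.degrees(np.arctan2(d[1],d[0])).round(1))
print("tri white",tri(C,A((231,64)),S,B((704,125))),tri(C,A((146,293)),S,B((479,149))))
print("fin top tri",tri(C,A((158,190)),S,B((590,46))), px2w(C,A((158,190)),165))
e=[px2w(C,D(p),140) for p in ((338,497),(615,432))]; d=e[0]-e[1]
print("rail",e,((e[0]+e[1])/2).round(1),np.linalg.norm(d),np.degrees(np.arctan2(d[1],d[0])))
p=[px2w(S,q,140) for q in ((207,103),(257,133))];print("side rail",p)
f=[px2w(C,D(p),4) for p in ((414,522),(653,463))];d=f[0]-f[1];print("feet",f,(f[0]+f[1])/2,np.linalg.norm(d),np.degrees(np.arctan2(d[1],d[0])))
im=cv2.imread("pics/top0.png")
for p in ((73,442),(130,539)):
    q=cv((p[0],p[1]-385),2.8,(375,165)); print("lid ptr",px2w(C,q,28.5).round(1))
```

```text
cam pos [ 406.30267295   10.67115693 1070.31656705] [ 164.59878696 -587.98828809  791.74190038]
marks mid [518.6  39.4 107. ] 121.7 -21.8
marks mid [518.2  39.2 107. ] 121.4 -66.7
marks mid [518.6  39.4 107. ] 121.7 -97.2
tri white [575.1571844   17.16024473 102.97325667] [462.07932738  62.37140073 102.15860871]
fin top tri [514.44942572  49.00992663 160.5174396 ] [506.43995744  52.21091608 165.        ]
rail [array([539.26278348, 396.05213521, 140.        ]), array([576.15479533, 216.97430537, 140.        ])] [557.7 306.5 140. ] 182.83842506353864 101.64070779966308
side rail [array([535.56075714, 390.7116558 , 140.        ]), array([583.28468843, 215.37706534, 140.        ])]
feet [array([538.39441828, 395.61908392,   4.        ]), array([576.87699754, 219.00978381,   4.        ])] [557.63570791 307.31443387   4.        ] 180.75329538213086 102.29241976744137
lid ptr [ 602.3 -253.1   28.5]
lid ptr [ 518.2 -295.4   28.5]
```

The marks give the chopper centre at (518.6, 39.4) with +x at −21.8°; the mark spacing is 121.7 mm against 120 expected. Rail middle is (557.6, 306.9), with the bar at about 102° and 181–183 mm long against 180. The target lid is at about (560, −273), yaw about 26.7°. Next I'll move above the chopper for a close look.

```bash
cat >> h.py <<'E'
def plan(legs,s=None):
    """legs: (x,y,z,yaw,nrows) tool pointing down; prints rows in the tool's axes"""
    s=s or r.sense(); p=np.array(s["tool_pos"]); R=Rn.from_euler("xyz",s["tcp_rot"],degrees=True)
    for x,y,z,yaw,n in legs:
        G=Rn.from_euler("xyz",[180,0,yaw],degrees=True)
        dp=(np.array([x,y,z])-p)/n; rv=(R.inv()*G).as_rotvec()/n
        for i in range(n):
            print([*(R.inv().apply(dp)/1000).round(4)],[*rv.round(3)]); p=p+dp; R=R*Rn.from_rotvec(rv)
        print("--",np.linalg.norm(dp).round(1),np.degrees(np.linalg.norm(rv)).round(1))
E
python3 -c "
from h import *
plan([(300,450,300,157,2),(518,39,285,157,9)])"
```

```text
[np.float64(-0.0522), np.float64(-0.0345), np.float64(-0.0348)] [np.float64(-0.001), np.float64(-0.0), np.float64(0.004)]
[np.float64(-0.0523), np.float64(-0.0343), np.float64(-0.0348)] [np.float64(-0.001), np.float64(-0.0), np.float64(0.004)]
-- 71.6 0.2
[np.float64(-0.0401), np.float64(-0.0326), np.float64(0.0017)] [np.float64(0.0), np.float64(0.0), np.float64(0.0)]
[np.float64(-0.0401), np.float64(-0.0326), np.float64(0.0017)] [np.float64(0.0), np.float64(0.0), np.float64(0.0)]
[np.float64(-0.0401), np.float64(-0.0326), np.float64(0.0017)] [np.float64(0.0), np.float64(0.0), np.float64(0.0)]
[np.float64(-0.0401), np.float64(-0.0326), np.float64(0.0017)] [np.float64(0.0), np.float64(0.0), np.float64(0.0)]
[np.float64(-0.0401), np.float64(-0.0326), np.float64(0.0017)] [np.float64(0.0), np.float64(0.0), np.float64(0.0)]
[np.float64(-0.0401), np.float64(-0.0326), np.float64(0.0017)] [np.float64(0.0), np.float64(0.0), np.float64(0.0)]
[np.float64(-0.0401), np.float64(-0.0326), np.float64(0.0017)] [np.float64(0.0), np.float64(0.0), np.float64(0.0)]
[np.float64(-0.0401), np.float64(-0.0326), np.float64(0.0017)] [np.float64(0.0), np.float64(0.0), np.float64(0.0)]
[np.float64(-0.0401), np.float64(-0.0326), np.float64(0.0017)] [np.float64(0.0), np.float64(0.0), np.float64(0.0)]
-- 51.7 0.0
```

play_rows --deltas '[[[-0.045, -0.03, -0.03], [0, 0, 0], 0], [[-0.05, -0.034, -0.03], [0, 0, 0], 0], [[-0.04, -0.033, 0], [0, 0, 0], 0], [[-0.04, -0.033, 0], [0, 0, 0], 0], [[-0.04, -0.033, 0], [0, 0, 0], 0], [[-0.04, -0.033, 0], [0, 0, 0], 0], [[-0.04, -0.033, 0], [0, 0, 0], 0], [[-0.04, -0.033, 0], [0, 0, 0], 0]]' --force 40

```text
time: 1.1
tool_pos: [440.8, 176.0, 287.8]
tcp_rot: [-179.6, -0.1, 157.8]
ft_force: [1.5, 1.1, 0.0]
finger_gap: 85.4
```

```bash
python3 -c "
from h import *
plan([(518,39,285,157,5)])"
```

```text
[np.float64(-0.0246), np.float64(-0.0196), np.float64(0.0007)] [np.float64(-0.002), np.float64(-0.0), np.float64(0.003)]
[np.float64(-0.0247), np.float64(-0.0195), np.float64(0.0007)] [np.float64(-0.002), np.float64(-0.0), np.float64(0.003)]
[np.float64(-0.0247), np.float64(-0.0194), np.float64(0.0006)] [np.float64(-0.002), np.float64(-0.0), np.float64(0.003)]
[np.float64(-0.0248), np.float64(-0.0193), np.float64(0.0006)] [np.float64(-0.002), np.float64(-0.0), np.float64(0.003)]
[np.float64(-0.0249), np.float64(-0.0193), np.float64(0.0006)] [np.float64(-0.002), np.float64(-0.0), np.float64(0.003)]
-- 31.5 0.2
```

play_rows --deltas '[[[-0.04, -0.033, 0], [0, 0, 0], 0], [[-0.036, -0.03, 0], [0, 0, 0], 0], [[-0.025, -0.02, 0], [0, 0, 0], 0], [[-0.015, -0.01, 0], [0, 0, 0], 0], [[0, 0, 0], [0, 0, 0], 0]]'

```text
time: 1.72
tool_pos: [514.7, 38.5, 286.1]
tcp_rot: [-179.5, -0.3, 157.5]
ft_force: [0.6, 0.7, -0.4]
finger_gap: 84.7
```

Run:
```python
from h import *
s=r.sense(); im=eyes.snapshot("wrist")[:,:,::-1]; cv2.imwrite("pics/w1.png",im)
np.savez("w1.npz",**{k:s[k] for k in("tool_pos","tcp_rot")})
print(s["tool_pos"],s["tcp_rot"],s["qd"].round(2))
C=cam("wrist",s)
for X in((518.6,39.4,105),(518.6,39.4,165)):print(w2px(C,X))
cv2.imwrite("pics/w1.png",cv2.resize(im,(800,600),interpolation=cv2.INTER_CUBIC))
```

```text
[514.71163862  38.48388051 286.14449991] [-179.48060397   -0.25956961  157.54613408] [ 0.55 -0.35  0.45  0.54  0.49  0.48]
[283.5773333  194.32129532]
[283.81330746 210.55610578]
```

View pics/w1.png

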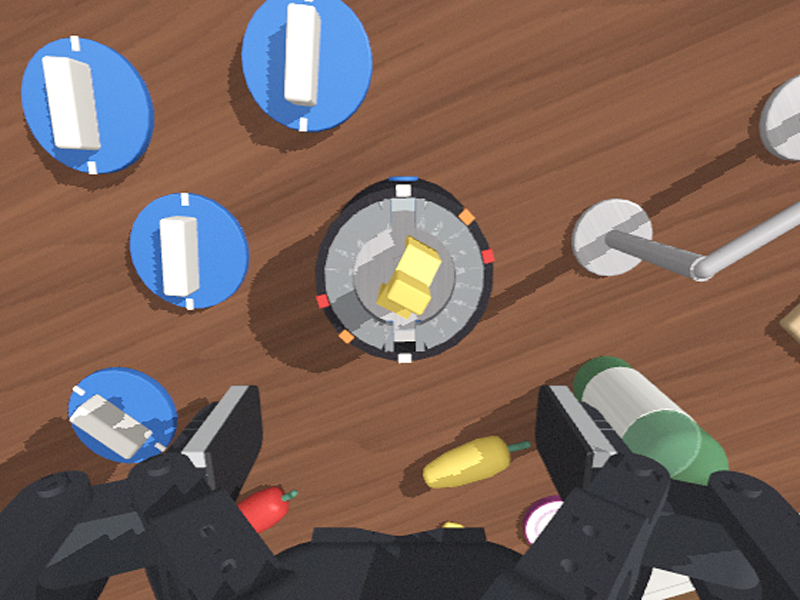

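The wrist view shows the white marks at (403,190) and (404,358), orange at (467,216) and (346,336), and the guard's fin around (408,292). I'll zoom in on the guard to get its yaw.

Run:
```python
from h import *
s=dict(np.load("w1.npz")); C=cam("wrist",s)
cv=lambda p:((p[0]+.5)/(800/560)-.5,(p[1]+.5)/(800/560)-.5)
for a,b in(((403,190),(404,358)),((467,216),(346,336)),((488,257),(322,301))):
    A,B=[px2w(C,cv(q),107) for q in(a,b)]; d=A-B; print(((A+B)/2).round(1),np.linalg.norm(d).round(1),np.degrees(np.arctan2(d[1],d[0])).round(1))
im=cv2.imread("pics/w1.png")[225:330,340:480]
cv2.imwrite("pics/w1c.png",cv2.resize(im,None,fx=5.5,fy=5.5,interpolation=cv2.INTER_CUBIC))
```

```text
[518.   38.2 107. ] 121.0 158.0
[518.2  38.7 107. ] 121.3 113.2
[518.8  38.1 107. ] 121.2 82.9
```

View pics/w1c.png

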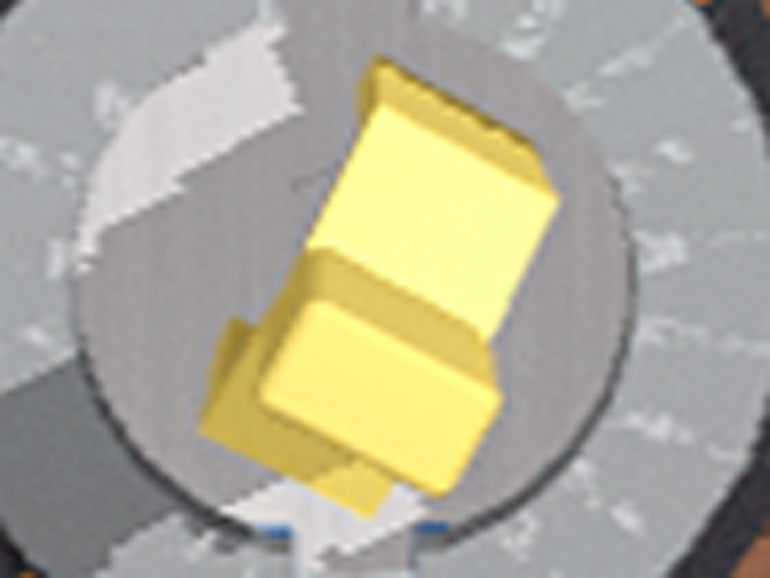

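Run:
```python
from h import *
s=dict(np.load("w1.npz")); C=cam("wrist",s)
def cv(p):
    p=((p[0]+.5)/5.5-.5+340,(p[1]+.5)/5.5-.5+225); return ((p[0]+.5)/(800/560)-.5,(p[1]+.5)/(800/560)-.5)
ang=lambda d:np.degrees(np.arctan2(d[1],d[0])).round(1)
P=np.array([px2w(C,cv(q),165) for q in((318,300),(500,402),(443,495),(262,395))])
print(P.round(1),P.mean(0).round(1))
for i in range(4):
    d=P[(i+1)%4]-P[i]; print(np.linalg.norm(d).round(1),ang(d))
Q=[px2w(C,cv(q),127) for q in((382,108),(558,200))];d=Q[1]-Q[0];print("roof edge",Q,np.linalg.norm(d),ang(d))
Q=[px2w(C,cv(q),84) for q in((200,430),(380,515))];d=Q[1]-Q[0];print("foot",Q,np.linalg.norm(d),ang(d))
```

```text
[[504.6  40.  165. ]
 [522.2  53.6 165. ]
 [529.6  44.2 165. ]
 [511.9  30.5 165. ]] [517.1  42.  165. ]
22.3 37.7
11.9 -52.2
22.3 -142.2
12.0 127.6
roof edge [array([494.15150494,  51.92065498, 127.        ]), array([512.26851914,  67.11314055, 127.        ])] 23.643980653786254 40.0
foot [array([532.73220276,   9.35766639,  84.        ]), array([553.79066867,  27.88992473,  84.        ])] 28.0518018318549 41.3
```

Chopper refined to (518.3, 38.5), yaw −22.0°. The guard's fin top measures 22.3×12 mm with rounded edges (24×14 nominal), centred at (517, 42), with guard x at 128.4°. The roof edge agrees with this. I'll grasp it at tool yaw 38.4°.

play_rows --deltas '[[[0, 0, 0], [0, 0, 0.18], 0], [[0, 0, 0], [0, 0, 0.18], 0], [[0, 0, 0], [0, 0, 0.18], 0], [[0, 0, 0], [0, 0, 0.18], 0], [[0, 0, 0.005], [0, 0, 0.18], 0], [[0, 0, 0.01], [0, 0, 0.18], 0], [[0, 0, 0.01], [0, 0, 0.18], 0], [[0, 0, 0.01], [0, 0, 0.18], 0]]'

```text
time: 2.78
tool_pos: [510.6, 51.7, 251.8]
tcp_rot: [-179.7, 0.3, 73.3]
ft_force: [0.5, -0.1, 0.4]
finger_gap: 85.4
```

```bash
python3 -c "
from h import *
plan([(517,42,200,38.4,6)])"
```

```text
[np.float64(-0.0012), np.float64(0.0015), np.float64(0.0086)] [np.float64(-0.001), np.float64(0.001), np.float64(0.101)]
[np.float64(-0.001), np.float64(0.0016), np.float64(0.0086)] [np.float64(-0.001), np.float64(0.001), np.float64(0.101)]
[np.float64(-0.0009), np.float64(0.0017), np.float64(0.0086)] [np.float64(-0.001), np.float64(0.001), np.float64(0.101)]
[np.float64(-0.0007), np.float64(0.0018), np.float64(0.0086)] [np.float64(-0.001), np.float64(0.001), np.float64(0.101)]
[np.float64(-0.0005), np.float64(0.0019), np.float64(0.0086)] [np.float64(-0.001), np.float64(0.001), np.float64(0.101)]
[np.float64(-0.0003), np.float64(0.0019), np.float64(0.0086)] [np.float64(-0.001), np.float64(0.001), np.float64(0.101)]
-- 8.8 5.8
```

play_rows --deltas '[[[-0.001, 0.002, 0.012], [0, 0, 0.17], 0], [[-0.001, 0.002, 0.012], [0, 0, 0.16], 0], [[-0.001, 0.002, 0.012], [0, 0, 0.13], 0], [[-0.001, 0.002, 0.01], [0, 0, 0.08], 0], [[0, 0.002, 0.005], [0, 0, 0.04], 0], [[0, 0, 0], [0, 0, 0], 0]]'

```text
time: 3.52
tool_pos: [512.6, 52.4, 198.6]
tcp_rot: [-179.7, 0.4, 39.5]
ft_force: [0.9, -0.0, -0.0]
finger_gap: 85.4
```

```bash
python3 -c "
from h import *
plan([(517,42,141,38.4,4)])"
```

```text
[np.float64(-0.0007), np.float64(0.0028), np.float64(0.0144)] [np.float64(-0.001), np.float64(0.002), np.float64(0.005)]
[np.float64(-0.0007), np.float64(0.0028), np.float64(0.0144)] [np.float64(-0.001), np.float64(0.002), np.float64(0.005)]
[np.float64(-0.0007), np.float64(0.0028), np.float64(0.0144)] [np.float64(-0.001), np.float64(0.002), np.float64(0.005)]
[np.float64(-0.0007), np.float64(0.0027), np.float64(0.0144)] [np.float64(-0.001), np.float64(0.002), np.float64(0.005)]
-- 14.7 0.3
```

play_rows --deltas '[[[-0.002, 0.008, 0.01], [-0.002, 0.006, 0.015], 0], [[-0.001, 0.003, 0.018], [0, 0, 0.004], 0], [[0, 0, 0.018], [0, 0, 0], 0], [[0, 0, 0.01], [0, 0, 0], 0], [[0, 0, 0], [0, 0, 0], 0]]'

```text
time: 4.15
tool_pos: [516.2, 42.6, 137.9]
tcp_rot: [-179.7, 0.1, 38.5]
ft_force: [0.1, -0.3, 0.3]
finger_gap: 85.3
```

```bash
python3 -c "
from h import *
plan([(517,42,141,38.4,1)])"
```

```text
[np.float64(0.0002), np.float64(0.001), np.float64(-0.0031)] [np.float64(-0.005), np.float64(0.002), np.float64(0.002)]
-- 3.3 0.3
```

play_rows --deltas '[[[0, 0.001, -0.004], [0, 0, 0], 0.2], [[0, 0, 0], [0, 0, 0], 0.6], [[0, 0, 0], [0, 0, 0], 1], [[0, 0, 0], [0, 0, 0], 1], [[0, 0, 0], [0, 0, 0], 1], [[0, 0, 0], [0, 0, 0], 1], [[0, 0, 0], [0, 0, 0], 1]]' --force 45

```text
time: 5.03
tool_pos: [518.1, 41.9, 144.1]
tcp_rot: [-179.8, -0.1, 38.5]
ft_force: [0.1, 0.6, -0.6]
finger_gap: 13.5
```

Gripped with a 13.5 mm gap. Lifting straight up now.

play_rows --deltas '[[[0, 0, -0.015], [0, 0, 0], 1], [[0, 0, -0.025], [0, 0, 0], 1], [[0, 0, -0.03], [0, 0, 0], 1], [[0, 0, -0.03], [0, 0, 0], 1], [[0, 0, -0.01], [0, 0, 0], 1]]'

```text
time: 5.65
tool_pos: [517.8, 41.5, 260.2]
tcp_rot: [-179.8, -0.0, 38.5]
ft_force: [0.3, 0.9, 0.6]
finger_gap: 13.2
```

```bash
python3 -c "
from h import *
s=r.sense();print(s['tool_pos'],s['ft_force'],s['finger_gap'])
plan([(557.6,306.9,245,102,8)])"
```

```text
[517.79456111  41.54911584 260.17743866] [0.28851204 0.86335479 0.63208997] 13.167092074553162
[np.float64(0.0245), np.float64(-0.0228), np.float64(0.002)] [np.float64(-0.0), np.float64(-0.0), np.float64(-0.138)]
[np.float64(0.0275), np.float64(-0.0192), np.float64(0.002)] [np.float64(-0.0), np.float64(-0.0), np.float64(-0.138)]
[np.float64(0.0299), np.float64(-0.0153), np.float64(0.002)] [np.float64(-0.0), np.float64(-0.0), np.float64(-0.138)]
[np.float64(0.0317), np.float64(-0.011), np.float64(0.0019)] [np.float64(-0.0), np.float64(-0.0), np.float64(-0.138)]
[np.float64(0.0329), np.float64(-0.0065), np.float64(0.0019)] [np.float64(-0.0), np.float64(-0.0), np.float64(-0.138)]
[np.float64(0.0335), np.float64(-0.0019), np.float64(0.0019)] [np.float64(-0.0), np.float64(-0.0), np.float64(-0.138)]
[np.float64(0.0334), np.float64(0.0027), np.float64(0.0019)] [np.float64(-0.0), np.float64(-0.0), np.float64(-0.138)]
[np.float64(0.0327), np.float64(0.0073), np.float64(0.0019)] [np.float64(-0.0), np.float64(-0.0), np.float64(-0.138)]
-- 33.6 7.9
```

play_rows --deltas '[[[0.024, -0.023, 0], [0, 0, -0.14], 1], [[0.027, -0.019, 0], [0, 0, -0.14], 1], [[0.03, -0.015, 0], [0, 0, -0.14], 1], [[0.032, -0.011, 0], [0, 0, -0.14], 1], [[0.033, -0.006, 0], [0, 0, -0.14], 1], [[0.033, -0.002, 0], [0, 0, -0.14], 1], [[0.033, 0.003, 0], [0, 0, -0.14], 1], [[0.032, 0.007, 0], [0, 0, -0.14], 1]]'

```text
time: 6.65
tool_pos: [553.2, 310.5, 259.2]
tcp_rot: [-179.8, -0.1, 104.5]
ft_force: [0.2, -0.3, -0.9]
finger_gap: 13.0
```

```bash
python3 -c "
from h import *
plan([(557.6,306.9,245,102,2)])"
```

```text
[np.float64(-0.0023), np.float64(0.0017), np.float64(0.0071)] [np.float64(-0.001), np.float64(-0.001), np.float64(0.021)]
[np.float64(-0.0022), np.float64(0.0017), np.float64(0.0071)] [np.float64(-0.001), np.float64(-0.001), np.float64(0.021)]
-- 7.6 1.2
```

play_rows --deltas '[[[-0.003, 0.004, 0.01], [0, 0, 0.043], 1], [[0, 0, 0], [0, 0, 0], 1]]'

```text
time: 6.9
tool_pos: [557.0, 310.1, 246.9]
tcp_rot: [-179.7, -0.0, 102.1]
ft_force: [0.3, 0.2, -1.7]
finger_gap: 12.9
```

Run:
```python
from h import *
s=r.sense(); im=eyes.snapshot("wrist")[:,:,::-1]; C=cam("wrist",s); print(s["tool_pos"],s["tcp_rot"])
np.savez("w2.npz",**{k:s[k] for k in("tool_pos","tcp_rot")})
top=eyes.snapshot("top")[:,:,::-1]
for y in(-90,0,90):
    a=np.radians(102.); X=np.array([557.6,306.9,140])+y*np.array([np.cos(a),np.sin(a),0]); print(w2px(C,X).round(1)*800/560)
cv2.imwrite("pics/w2.png",cv2.resize(im,(800,600),interpolation=cv2.INTER_CUBIC))
```

```text
[556.98934167 310.10752684 246.86489576] [-1.79679783e+02 -3.01038393e-02  1.02058790e+02]
[398.85714286 447.28571429]
[399.         306.57142857]
[399.28571429 134.57142857]
```

View pics/w2.png

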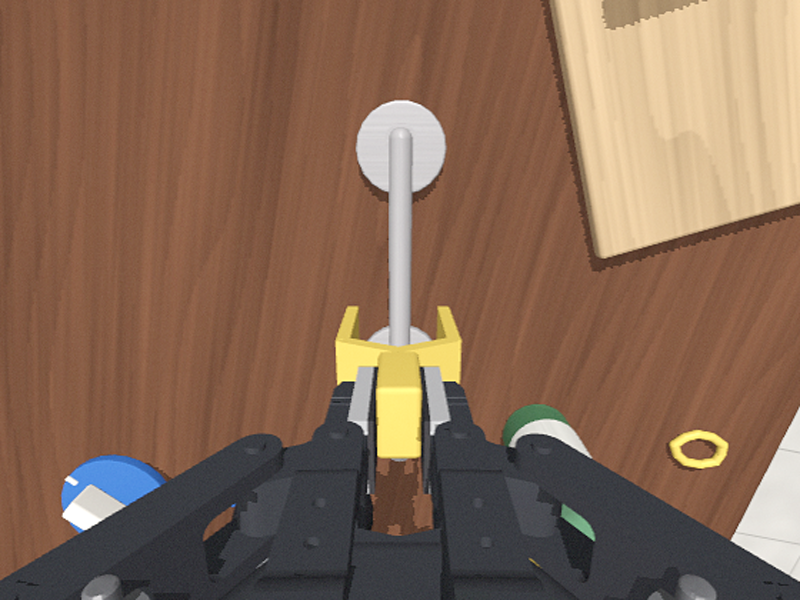

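The bar runs at column 400 (399 predicted) and the guard's legs straddle it symmetrically, 338–460. Lowering the guard.

play_rows --deltas '[[[0, 0, 0.02], [0, 0, 0], 1], [[0, 0, 0.025], [0, 0, 0], 1], [[0, 0, 0.02], [0, 0, 0], 1], [[0, 0, 0.01], [0, 0, 0], 1], [[0, 0, 0], [0, 0, 0], 1]]'

```text
time: 7.62
tool_pos: [557.0, 307.5, 168.7]
tcp_rot: [-179.8, -0.1, 101.9]
ft_force: [0.9, 0.1, -0.6]
finger_gap: 13.2
```

play_rows --deltas '[[[0, 0, 0.004], [0, 0, 0], 1], [[0, 0, 0.003], [0, 0, 0], 1], [[0, 0, 0.002], [0, 0, 0], 1], [[0, 0, 0], [0, 0, 0], 1]]'

```text
time: 8.12
tool_pos: [558.3, 308.2, 161.7]
tcp_rot: [-180.0, -0.1, 101.9]
ft_force: [0.3, 0.5, -0.2]
finger_gap: 13.6
```

play_rows --deltas '[[[0, 0, 0.003], [0, 0, 0], 1], [[0, 0, 0.003], [0, 0, 0], 1], [[0, 0, 0], [0, 0, 0], 1]]'

```text
time: 8.5
tool_pos: [558.9, 308.5, 159.2]
tcp_rot: [179.9, -0.1, 101.9]
ft_force: [-0.7, 0.8, -1.2]
finger_gap: 13.2
```

play_rows --deltas '[[[0, 0, 0.003], [0, 0, 0], 1], [[0, 0, 0.002], [0, 0, 0], 1], [[0, 0, 0], [0, 0, 0], 1]]'

```text
time: 8.88
tool_pos: [559.3, 308.8, 159.4]
tcp_rot: [179.7, -0.2, 101.9]
ft_force: [-0.3, -0.6, -1.0]
finger_gap: 13.0
```

play_rows --deltas '[[[0, 0.001, 0.006], [0, 0, 0], 1], [[0, 0, 0.002], [0, 0, 0], 1]]'

```text
time: 9.12
tool_pos: [560.2, 309.3, 159.1]
tcp_rot: [179.6, -0.2, 101.9]
ft_force: [-7.6, -4.5, 7.7]
finger_gap: 12.8
```

Contact is at z≈159, as predicted. Easing off and opening.

play_rows --deltas '[[[0, -0.003, -0.001], [0.005, 0, 0], 1], [[0, 0, 0], [0, 0, 0], 1], [[0, 0, 0], [0, 0, 0], 0.85], [[0, 0, 0], [0, 0, 0], 0.7], [[0, 0, 0], [0, 0, 0], 0.4], [[0, 0, 0], [0, 0, 0], 0], [[0, 0, 0], [0, 0, 0], 0], [[0, 0, 0], [0, 0, 0], 0]]'

```text
time: 10.12
tool_pos: [557.3, 308.6, 158.2]
tcp_rot: [179.9, -0.2, 101.9]
ft_force: [0.4, -0.6, -0.2]
finger_gap: 85.0
```

play_rows --deltas '[[[0, 0, -0.02], [0, 0, 0], 0], [[0, 0, -0.04], [0, 0, 0], 0], [[0, 0, -0.04], [0, 0, 0], 0], [[0, 0, -0.02], [0, 0, 0], 0], [[0.02, 0, 0], [0, 0, 0], 0]]'

```text
time: 10.75
tool_pos: [553.8, 327.7, 288.7]
tcp_rot: [179.7, -0.2, 101.8]
ft_force: [0.5, -0.3, 0.2]
finger_gap: 85.3
```

Run:
```python
from h import *
w=eyes.snapshot("wrist")[:,:,::-1]; s=eyes.snapshot("side")[:,:,::-1]
out=np.hstack([cv2.resize(w,(400,300)),cv2.resize(s[60:210,160:360],(400,300),interpolation=cv2.INTER_CUBIC)])
cv2.imwrite("pics/p3.png",out)
plan([(558.6,-272.6,250,206.7,14)])
```

```text
[np.float64(-0.0422), np.float64(-0.0085), np.float64(0.0023)] [np.float64(0.0), np.float64(-0.0), np.float64(-0.13)]
[np.float64(-0.0407), np.float64(-0.0139), np.float64(0.0023)] [np.float64(0.0), np.float64(-0.0), np.float64(-0.13)]
[np.float64(-0.0386), np.float64(-0.0191), np.float64(0.0024)] [np.float64(0.0), np.float64(-0.0), np.float64(-0.13)]
[np.float64(-0.0358), np.float64(-0.024), np.float64(0.0024)] [np.float64(0.0), np.float64(-0.0), np.float64(-0.13)]
[np.float64(-0.0323), np.float64(-0.0284), np.float64(0.0024)] [np.float64(0.0), np.float64(-0.0), np.float64(-0.13)]
[np.float64(-0.0284), np.float64(-0.0324), np.float64(0.0024)] [np.float64(0.0), np.float64(-0.0), np.float64(-0.13)]
[np.float64(-0.0239), np.float64(-0.0358), np.float64(0.0024)] [np.float64(0.0), np.float64(-0.0), np.float64(-0.13)]
[np.float64(-0.0191), np.float64(-0.0386), np.float64(0.0024)] [np.float64(0.0), np.float64(-0.0), np.float64(-0.13)]
[np.float64(-0.0139), np.float64(-0.0407), np.float64(0.0024)] [np.float64(0.0), np.float64(-0.0), np.float64(-0.13)]
[np.float64(-0.0085), np.float64(-0.0422), np.float64(0.0025)] [np.float64(0.0), np.float64(-0.0), np.float64(-0.13)]
[np.float64(-0.0029), np.float64(-0.0429), np.float64(0.0025)] [np.float64(0.0), np.float64(-0.0), np.float64(-0.13)]
[np.float64(0.0027), np.float64(-0.043), np.float64(0.0025)] [np.float64(0.0), np.float64(-0.0), np.float64(-0.13)]
[np.float64(0.0083), np.float64(-0.0422), np.float64(0.0025)] [np.float64(0.0), np.float64(-0.0), np.float64(-0.13)]
[np.float64(0.0137), np.float64(-0.0408), np.float64(0.0025)] [np.float64(0.0), np.float64(-0.0), np.float64(-0.13)]
-- 43.1 7.5
```

View pics/p3.png

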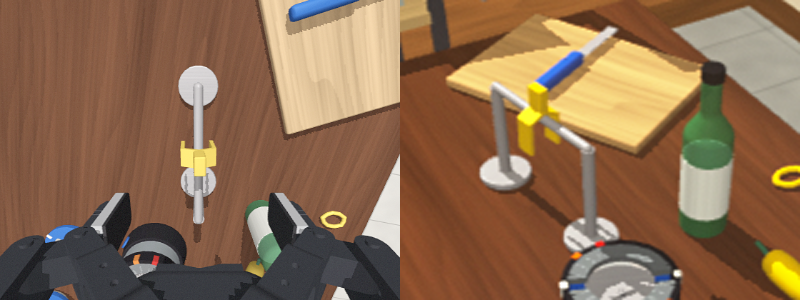

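The guard hangs astride the bar near its middle, at (199,158) in the wrist view and (538,115) in the side crop, and the gripper is free of it. On to the lid.

play_rows --deltas '[[[-0.042, -0.009, 0], [0, 0, -0.13], 0], [[-0.041, -0.014, 0], [0, 0, -0.13], 0], [[-0.039, -0.019, 0], [0, 0, -0.13], 0], [[-0.036, -0.024, 0], [0, 0, -0.13], 0], [[-0.032, -0.028, 0.002], [0, 0, -0.13], 0], [[-0.028, -0.032, 0.002], [0, 0, -0.13], 0], [[-0.024, -0.036, 0.002], [0, 0, -0.13], 0], [[-0.019, -0.039, 0.002], [0, 0, -0.13], 0]]'

```text
time: 11.85
tool_pos: [554.4, -17.8, 263.3]
tcp_rot: [-179.8, -1.0, 164.2]
ft_force: [0.1, 0.1, -0.1]
finger_gap: 85.5
```

```bash
python3 -c "
from h import *
plan([(558.6,-272.6,250,206.7,6)])"
```

```text
[np.float64(-0.0123), np.float64(-0.0407), np.float64(0.0021)] [np.float64(0.001), np.float64(-0.003), np.float64(-0.124)]
[np.float64(-0.0071), np.float64(-0.0419), np.float64(0.0022)] [np.float64(0.001), np.float64(-0.003), np.float64(-0.124)]
[np.float64(-0.0019), np.float64(-0.0424), np.float64(0.0022)] [np.float64(0.001), np.float64(-0.003), np.float64(-0.124)]
[np.float64(0.0033), np.float64(-0.0423), np.float64(0.0022)] [np.float64(0.001), np.float64(-0.003), np.float64(-0.124)]
[np.float64(0.0085), np.float64(-0.0416), np.float64(0.0022)] [np.float64(0.001), np.float64(-0.003), np.float64(-0.124)]
[np.float64(0.0136), np.float64(-0.0402), np.float64(0.0022)] [np.float64(0.001), np.float64(-0.003), np.float64(-0.124)]
-- 42.5 7.1
```

play_rows --deltas '[[[-0.012, -0.041, 0.01], [0, 0, -0.124], 0], [[-0.007, -0.042, 0.012], [0, 0, -0.124], 0], [[-0.002, -0.042, 0.015], [0, 0, -0.124], 0], [[0.003, -0.042, 0.015], [0, 0, -0.124], 0], [[0.008, -0.042, 0.015], [0, 0, -0.124], 0], [[0.013, -0.03, 0.01], [0, 0, -0.1], 0], [[0, 0, 0], [0, 0, 0], 0], [[0, 0, 0], [0, 0, 0], 0]]'

```text
time: 12.85
tool_pos: [551.8, -266.8, 170.2]
tcp_rot: [178.5, -1.5, -153.0]
ft_force: [0.3, 0.7, -0.4]
finger_gap: 85.6
```

Run:
```python
from h import *
s=r.sense(); im=eyes.snapshot("wrist")[:,:,::-1]; C=cam("wrist",s); print(s["tool_pos"],s["tcp_rot"],s["joint_pos"].round(1))
np.savez("w3.npz",**{k:s[k] for k in("tool_pos","tcp_rot")})
cv2.imwrite("pics/w3.png",cv2.resize(im,(800,600),interpolation=cv2.INTER_CUBIC))
```

```text
[ 551.82554104 -266.83621763  170.23795544] [ 178.52749166   -1.53772322 -153.02916709] [ -30.3   13.5   85.    -0.5   83.6 -147.2]
```

View pics/w3.png

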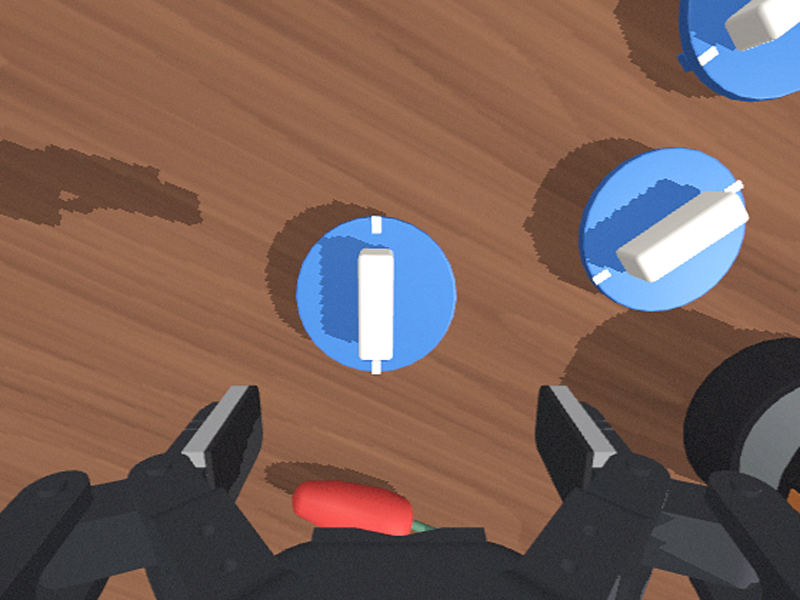

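The target lid is centred at (376,295) with its pointers at (376,225) and (376,367), so the bar is aligned with the tool. The red pepper is at (355,508), clear of the fingers.

Run:
```python
from h import *
s=dict(np.load("w3.npz")); C=cam("wrist",s); k=560/800
cv=lambda p:((p[0]+.5)*k-.5,(p[1]+.5)*k-.5)
a,b=[px2w(C,cv(q),28.5) for q in((376,225),(376,367))]; d=a-b; print((a+b)/2,np.linalg.norm(d),np.degrees(np.arctan2(d[1],d[0])))
P=np.array([px2w(C,cv(q),55.5) for q in((359.5,255),(392.5,255),(392.5,360),(359.5,360))]);print(P.mean(0),np.linalg.norm(P[0]-P[1]),np.linalg.norm(P[1]-P[2]))
plan([(559,-272,110,206.7,3)])
```

```text
[ 560.31293497 -275.48193703   28.5       ] 92.0896262412366 -153.81553060557633
[ 559.29355175 -275.33393745   55.5       ] 18.331568731647508 62.48676569337225
[np.float64(-0.0019), np.float64(-0.0032), np.float64(0.0199)] [np.float64(0.009), np.float64(-0.009), np.float64(0.002)]
[np.float64(-0.0017), np.float64(-0.003), np.float64(0.02)] [np.float64(0.009), np.float64(-0.009), np.float64(0.002)]
[np.float64(-0.0015), np.float64(-0.0028), np.float64(0.02)] [np.float64(0.009), np.float64(-0.009), np.float64(0.002)]
-- 20.3 0.7
```

play_rows --deltas '[[[-0.003, -0.011, 0.02], [0.027, -0.027, 0.01], 0], [[0, 0, 0.035], [0, 0, 0], 0], [[0, 0, 0.03], [0, 0, 0], 0], [[0, 0, 0.02], [0, 0, 0], 0], [[0, 0, 0], [0, 0, 0], 0]]'

```text
time: 13.52
tool_pos: [562.5, -270.0, 65.2]
tcp_rot: [-179.7, 0.2, -153.4]
ft_force: [0.1, -0.1, -0.2]
finger_gap: 85.7
```

```bash
python3 -c "
from h import *
plan([(559.8,-275.2,33,206.3,1)])"
```

```text
[np.float64(0.0048), np.float64(-0.0033), np.float64(0.0322)] [np.float64(-0.006), np.float64(0.004), np.float64(0.005)]
-- 32.8 0.5
```

play_rows --deltas '[[[0.005, -0.004, 0.01], [-0.006, 0.004, 0.005], 0], [[0, 0, 0.012], [0, 0, 0], 0], [[0, 0, 0.006], [0, 0, 0], 0], [[0, 0, 0], [0, 0, 0], 0]]'

```text
time: 14.02
tool_pos: [561.8, -277.3, 38.8]
tcp_rot: [-179.8, 0.1, -153.7]
ft_force: [0.1, -0.0, -0.0]
finger_gap: 85.5
```

```bash
python3 -c "
from h import *
plan([(559.8,-275.2,33,206.3,1)])"
```

```text
[np.float64(0.0009), np.float64(0.0027), np.float64(0.0058)] [np.float64(-0.003), np.float64(0.002), np.float64(-0.0)]
-- 6.5 0.2
```

play_rows --deltas '[[[0.001, 0.002, 0.005], [-0.003, 0.002, 0], 0.2], [[0, 0, 0], [0, 0, 0], 0.5], [[0, 0, 0], [0, 0, 0], 0.7], [[0, 0, 0], [0, 0, 0], 1], [[0, 0, 0], [0, 0, 0], 1], [[0, 0, 0], [0, 0, 0], 1], [[0, 0, 0], [0, 0, 0], 1]]' --force 80

```text
time: 14.9
tool_pos: [560.5, -276.1, 34.5]
tcp_rot: [-179.9, 0.1, -153.7]
ft_force: [-0.8, -0.3, -0.3]
finger_gap: 18.2
```

play_rows --deltas '[[[0, 0, -0.02], [0, 0, 0], 1], [[0, 0, -0.04], [0, 0, 0], 1], [[0, 0, -0.05], [0, 0, 0], 1], [[0, 0, -0.05], [0, 0, 0], 1], [[0, 0, -0.01], [0, 0, 0], 1]]'

```text
time: 15.52
tool_pos: [559.6, -275.6, 213.7]
tcp_rot: [-179.9, 0.1, -153.7]
ft_force: [0.9, 0.5, -1.9]
finger_gap: 18.0
```

```bash
python3 -c "
from h import *
s=r.sense();print(s['ft_force'],s['finger_gap'])
plan([(518.3,38.5,195,158,8)])"
```

```text
[ 0.8597554   0.526904   -1.85060881] 18.035701111486667
[np.float64(-0.0128), np.float64(0.0375), np.float64(0.0023)] [np.float64(-0.0), np.float64(0.0), np.float64(0.105)]
[np.float64(-0.0087), np.float64(0.0386), np.float64(0.0023)] [np.float64(-0.0), np.float64(0.0), np.float64(0.105)]
[np.float64(-0.0046), np.float64(0.0393), np.float64(0.0023)] [np.float64(-0.0), np.float64(0.0), np.float64(0.105)]
[np.float64(-0.0005), np.float64(0.0396), np.float64(0.0023)] [np.float64(-0.0), np.float64(0.0), np.float64(0.105)]
[np.float64(0.0037), np.float64(0.0394), np.float64(0.0023)] [np.float64(-0.0), np.float64(0.0), np.float64(0.105)]
[np.float64(0.0078), np.float64(0.0388), np.float64(0.0023)] [np.float64(-0.0), np.float64(0.0), np.float64(0.105)]
[np.float64(0.0119), np.float64(0.0378), np.float64(0.0023)] [np.float64(-0.0), np.float64(0.0), np.float64(0.105)]
[np.float64(0.0158), np.float64(0.0363), np.float64(0.0023)] [np.float64(-0.0), np.float64(0.0), np.float64(0.105)]
-- 39.7 6.0
```

play_rows --deltas '[[[-0.013, 0.037, 0], [0, 0, 0.105], 1], [[-0.009, 0.039, 0], [0, 0, 0.105], 1], [[-0.005, 0.039, 0], [0, 0, 0.105], 1], [[0, 0.039, 0], [0, 0, 0.105], 1], [[0.004, 0.039, 0], [0, 0, 0.105], 1], [[0.008, 0.037, 0], [0, 0, 0.105], 1], [[0.012, 0.03, 0], [0, 0, 0.08], 1], [[0.01, 0.02, 0], [0, 0, 0.05], 1]]'

```text
time: 16.52
tool_pos: [516.6, 17.9, 213.6]
tcp_rot: [-179.9, 0.1, 161.1]
ft_force: [0.6, -1.1, -1.0]
finger_gap: 18.7
```

```bash
python3 -c "
from h import *
plan([(518.3,38.5,195,158,1)])"
```

```text
[np.float64(0.0051), np.float64(0.02), np.float64(0.0185)] [np.float64(-0.001), np.float64(0.001), np.float64(0.054)]
-- 27.8 3.1
```

play_rows --deltas '[[[0.003, 0.014, 0.012], [0, 0, 0.045], 1], [[0.002, 0.006, 0.012], [0, 0, 0.008], 1], [[0, 0, 0.008], [0, 0, 0], 1], [[0, 0, 0], [0, 0, 0], 1]]'

```text
time: 17.02
tool_pos: [517.0, 40.1, 179.3]
tcp_rot: [-179.9, -0.0, 158.2]
ft_force: [0.1, -0.2, -1.0]
finger_gap: 18.7
```

```bash
python3 -c "
from h import *
plan([(518.4,38.7,170,158,1)])"
```

```text
[np.float64(-0.0018), np.float64(-0.0007), np.float64(0.0093)] [np.float64(-0.002), np.float64(-0.001), np.float64(0.003)]
-- 9.5 0.2
```

play_rows --deltas '[[[-0.0025, -0.001, 0.01], [-0.002, -0.001, 0.003], 1], [[0, 0, 0.008], [0, 0, 0], 1], [[0, 0, 0], [0, 0, 0], 1]]'

```text
time: 17.4
tool_pos: [519.4, 36.7, 160.3]
tcp_rot: [-180.0, 0.0, 157.9]
ft_force: [-0.2, 0.5, -1.2]
finger_gap: 18.5
```

Run:
```python
from h import *
s=r.sense(); im=eyes.snapshot("wrist")[:,:,::-1]; C=cam("wrist",s); print(s["tool_pos"],s["tcp_rot"])
side=eyes.snapshot("side")[:,:,::-1]
plan([(518.4,38.7,155,158,1)])
a=cv2.resize(im[80:280,180:400],(440,400),interpolation=cv2.INTER_CUBIC); b=cv2.resize(side[150:250,220:310],(360,400),interpolation=cv2.INTER_CUBIC)
cv2.imwrite("pics/p4.png",np.hstack([a,b]))
```

```text
[519.40126951  36.66887294 160.29317247] [-1.79988218e+02  4.10086455e-02  1.57927881e+02]
[np.float64(0.0021), np.float64(0.0012), np.float64(0.0061)] [np.float64(0.0), np.float64(0.002), np.float64(-0.001)]
-- 6.6 0.1
```

View pics/p4.png

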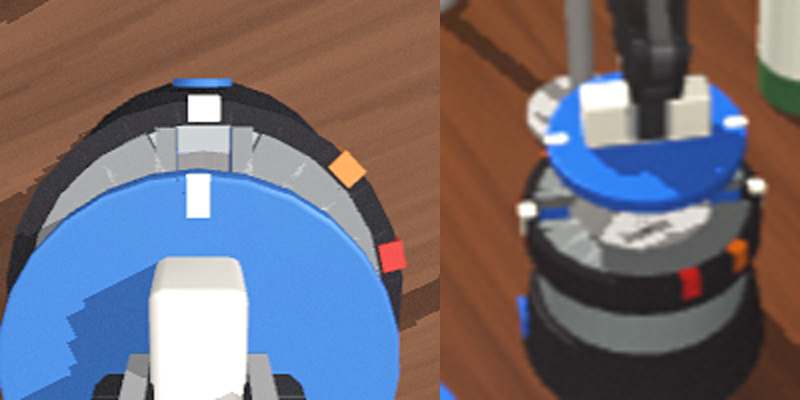

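The pointer is at column 198 and the white mark at 204, so the lid is about 1.8 mm off in tool y, which matches the plan. I'll correct it and lower.

play_rows --deltas '[[[0.003, 0.002, 0.002], [0, 0, 0], 1], [[0, 0, 0.003], [0, 0, 0], 1], [[0, 0, 0], [0, 0, 0], 1]]'

```text
time: 17.88
tool_pos: [518.2, 40.1, 156.7]
tcp_rot: [180.0, 0.2, 158.0]
ft_force: [0.4, 0.2, -2.0]
finger_gap: 18.4
```

```bash
python3 -c "
from h import *
plan([(518.4,38.7,140,158,1)])"
```

```text
[np.float64(-0.0007), np.float64(-0.0012), np.float64(0.0167)] [np.float64(0.001), np.float64(0.003), np.float64(-0.001)]
-- 16.7 0.2
```

play_rows --deltas '[[[0, -0.001, 0.006], [0, 0.003, 0], 1], [[0, 0, 0.006], [0, 0, 0], 1], [[0, 0, 0.002], [0, 0, 0], 1], [[0, 0, 0], [0, 0, 0], 1]]'

```text
time: 18.38
tool_pos: [517.6, 39.1, 141.4]
tcp_rot: [180.0, -0.0, 158.0]
ft_force: [0.4, 0.7, -0.8]
finger_gap: 18.2
```

```bash
python3 -c "
from h import *
plan([(518.4,38.7,135,158,1)])"
```

```text
[np.float64(-0.0009), np.float64(-0.0001), np.float64(0.0064)] [np.float64(0.001), np.float64(-0.001), np.float64(-0.001)]
-- 6.4 0.1
```

play_rows --deltas '[[[-0.001, 0, 0.003], [0, 0, 0], 1], [[0, 0, 0.004], [0, 0, 0], 1], [[0, 0, 0], [0, 0, 0], 1]]'

```text
time: 18.75
tool_pos: [518.8, 38.7, 134.0]
tcp_rot: [180.0, -0.0, 158.0]
ft_force: [0.9, -0.1, -1.2]
finger_gap: 18.3
```

The lid's underside is at about 99.5 mm, below the collar top, with no contact force: the lugs are in the slots.

play_rows --deltas '[[[0, 0, 0.004], [0, 0, 0], 1], [[0, 0, 0.004], [0, 0, 0], 1], [[0, 0, 0], [0, 0, 0], 1]]'

```text
time: 19.12
tool_pos: [518.7, 38.7, 125.5]
tcp_rot: [180.0, -0.0, 158.0]
ft_force: [-0.6, -0.1, -0.4]
finger_gap: 18.3
```

play_rows --deltas '[[[0, 0, 0.003], [0, 0, 0], 1], [[0, 0, 0.002], [0, 0, 0], 1], [[0, 0, 0.001], [0, 0, 0], 1]]'

```text
time: 19.5
tool_pos: [519.3, 38.8, 122.0]
tcp_rot: [179.9, 0.1, 158.0]
ft_force: [-2.1, 0.4, 5.2]
finger_gap: 18.6
```

Contact came at z = 122.0, exactly the predicted seated height. Now twisting slowly clockwise with a light press.

play_rows --deltas '[[[0, 0, 0.001], [0, 0, 0.05], 1], [[0, 0, 0.001], [0, 0, 0.06], 1], [[0, 0, 0.001], [0, 0, 0.06], 1], [[0, 0, 0.001], [0, 0, 0.06], 1], [[0, 0, 0.001], [0, 0, 0.02], 1]]'

```text
time: 20.12
tool_pos: [521.0, 38.7, 122.0]
tcp_rot: [179.8, 0.3, 143.3]
ft_force: [-4.5, 0.3, 7.7]
finger_gap: 17.9
```

```bash
python3 -c "
from h import *
s=r.sense();print(s['wrist_torque'],s['ft_force'])
plan([(518.4,38.7,121.5,113.2,8)])"
```

```text
[0.01800906 1.02402664 0.36855475] [-4.52022299  0.33196644  7.73450292]
[np.float64(0.0003), np.float64(-0.0002), np.float64(0.0001)] [np.float64(0.001), np.float64(0.0), np.float64(0.066)]
[np.float64(0.0002), np.float64(-0.0002), np.float64(0.0001)] [np.float64(0.001), np.float64(0.0), np.float64(0.066)]
[np.float64(0.0002), np.float64(-0.0002), np.float64(0.0001)] [np.float64(0.001), np.float64(0.0), np.float64(0.066)]
[np.float64(0.0002), np.float64(-0.0002), np.float64(0.0001)] [np.float64(0.001), np.float64(0.0), np.float64(0.066)]
[np.float64(0.0002), np.float64(-0.0003), np.float64(0.0001)] [np.float64(0.001), np.float64(0.0), np.float64(0.066)]
[np.float64(0.0002), np.float64(-0.0003), np.float64(0.0001)] [np.float64(0.001), np.float64(0.0), np.float64(0.066)]
[np.float64(0.0002), np.float64(-0.0003), np.float64(0.0001)] [np.float64(0.001), np.float64(0.0), np.float64(0.066)]
[np.float64(0.0001), np.float64(-0.0003), np.float64(0.0001)] [np.float64(0.001), np.float64(0.0), np.float64(0.066)]
-- 0.3 3.8
```

play_rows --deltas '[[[0.002, -0.001, 0.0005], [0.002, 0, 0.06], 1], [[0.0003, 0, 0.0005], [0.002, 0, 0.07], 1], [[0.0003, 0, 0.0005], [0.001, 0, 0.07], 1], [[0.0003, 0, 0.0005], [0.001, 0, 0.06], 1], [[0, 0, 0.0005], [0, 0, 0.04], 1], [[0, 0, 0.0005], [0, 0, 0], 1]]'

```text
time: 20.88
tool_pos: [519.2, 38.4, 122.1]
tcp_rot: [-179.9, 0.5, 125.6]
ft_force: [-2.5, -1.1, 4.1]
finger_gap: 18.4
```

```bash
python3 -c "
from h import *
s=r.sense();print(s['wrist_torque'],s['ft_force'],s['joint_pos'][5])
plan([(518.4,38.7,121.5,113.2,4)])"
```

```text
[0.11085192 0.528508   0.08465251] [-2.45541584 -1.12380874  4.07190267] -36.612935314557035
[np.float64(0.0002), np.float64(-0.0001), np.float64(0.0001)] [np.float64(-0.0), np.float64(0.002), np.float64(0.054)]
[np.float64(0.0002), np.float64(-0.0001), np.float64(0.0001)] [np.float64(-0.0), np.float64(0.002), np.float64(0.054)]
[np.float64(0.0002), np.float64(-0.0001), np.float64(0.0001)] [np.float64(-0.0), np.float64(0.002), np.float64(0.054)]
[np.float64(0.0002), np.float64(-0.0002), np.float64(0.0001)] [np.float64(-0.0), np.float64(0.002), np.float64(0.054)]
-- 0.3 3.1
```

play_rows --deltas '[[[0.0005, 0, 0.0005], [0, 0.003, 0.05], 1], [[0.0003, 0, 0.0007], [0, 0.003, 0.06], 1], [[0, 0, 0.0007], [0, 0, 0.06], 1], [[0, 0, 0.0007], [0, 0, 0.03], 1], [[0, 0, 0.0007], [0, 0, 0.01], 1]]'

```text
time: 21.5
tool_pos: [519.5, 38.4, 122.0]
tcp_rot: [180.0, 0.3, 113.6]
ft_force: [-4.4, 0.0, 7.2]
finger_gap: 18.2
```

Run:
```python
from h import *
s=r.sense();print(s['tcp_rot'],s['wrist_torque'],s['ft_force'])
w=eyes.snapshot("wrist")[:,:,::-1]; cv2.imwrite("pics/w5.png",w)
C=cam("wrist",s)
for a in(113.2,113.2+45,113.2-30): # predicted rim marks, and lid pointers
    t=np.radians(a); print(a,[(w2px(C,(518.4+q*60*np.cos(t),38.7+q*60*np.sin(t),107))*2-[360,100]).round() for q in(1,-1)])
plan([(518.4,38.7,121.5,113.2,1)])
```

```text
[179.96637123   0.26981435 113.60679546] [0.11835919 0.92637738 0.32047604] [-4.41991176  0.03728803  7.22787194]
113.2 [array([195., 182.]), array([193., 607.])]
158.2 [array([ 20., 255.]), array([345., 556.])]
83.2 [array([321., 217.]), array([ 88., 583.])]
[np.float64(0.0007), np.float64(-0.0008), np.float64(0.0005)] [np.float64(0.001), np.float64(0.005), np.float64(0.007)]
-- 1.2 0.5
```

play_rows --deltas '[[[0, 0, 0.0007], [0, 0, 0.008], 1], [[0, 0, 0.0007], [0, 0, 0.005], 1]]'

```text
time: 21.8
tool_pos: [519.5, 38.4, 122.0]
tcp_rot: [180.0, 0.3, 113.0]
ft_force: [-4.8, 0.2, 7.0]
finger_gap: 17.9
```

Run:
```python
from h import *
s=r.sense();print(s['time'],s['tool_pos'],s['tcp_rot'],s['wrist_torque'],s['ft_force'])
w=eyes.snapshot("wrist")[:,:,::-1]; sd=eyes.snapshot("side")[:,:,::-1]
print(r.sense()['tcp_rot'])
a=cv2.resize(w[100:300,170:390],(440,400),interpolation=cv2.INTER_CUBIC); b=cv2.resize(sd[150:250,220:310],(360,400),interpolation=cv2.INTER_CUBIC)
cv2.imwrite("pics/p5.png",np.hstack([a,b]))
```

```text
21.8 [519.53542947  38.40575845 122.01413996] [179.95690588   0.28864944 112.99844105] [0.01645871 0.94749305 0.28073869] [-4.82458855  0.22312133  6.96819198]
[179.95656395   0.28697267 112.99628543]
```

View pics/p5.png

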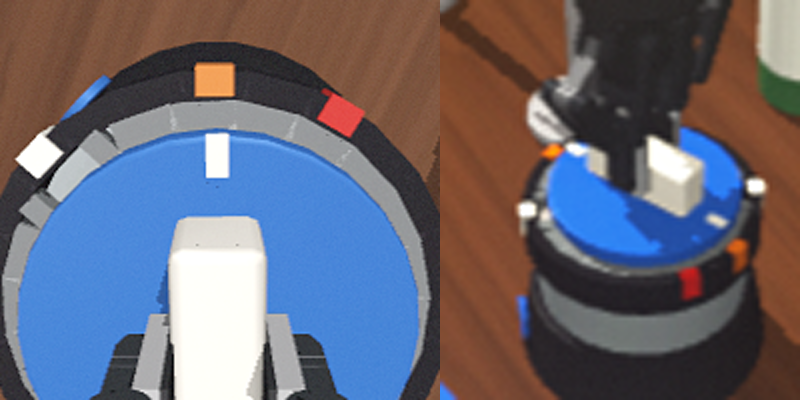

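The orange mark is at (215,79) and the lid pointer at (217,155), in line to within about 1 mm, and the lid sits flat with an even collar ring. Last check: that it holds still, and the guard and bystanders.

Run:
```python
from h import *
for i in range(12): t=eyes.snapshot("top")[:,:,::-1]
s=r.sense();print(s['time'],s['tool_pos'],s['tcp_rot'],s['ft_force'],s['finger_gap'])
sd=eyes.snapshot("side")[:,:,::-1]
cv2.imwrite("pics/p6.png",np.hstack([cv2.resize(t[70:300,90:440],(480,315)),cv2.resize(sd[60:260,180:380],(315,315))]))
```

```text
22.5 [519.53156823  38.39773457 122.00549362] [179.95644798   0.28715543 113.00313301] [-4.60937038 -0.42770577  6.67048157] 18.223468742500124
```

View pics/p6.png

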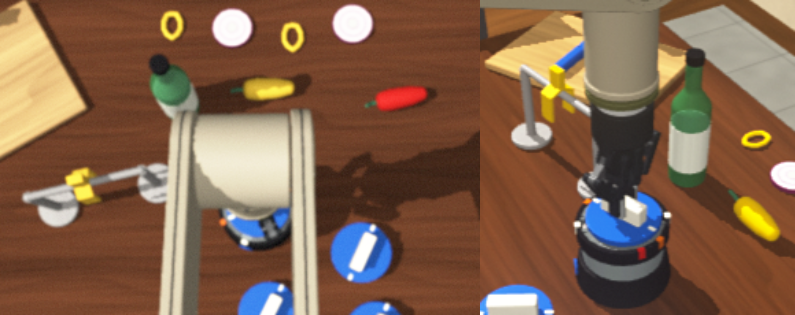

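The pose held steady for 0.7 s at yaw 113.00. The guard hangs on the bar at (80,185), and the bottle and peppers are where they were. Handing in.

```bash
python3 -c "
from bench import r
print(r.hand_in())"
```

```text
the job is handed in; nothing more can be done
None
```

I did the job in the order asked and handed it in at 22.5 s. The hand-in gives no verdict, so I can't confirm it passed.

- **Guard:** I lifted it out of the mouth, hung it astride the rail bar near its middle and let go. The last pictures still show it hanging there.
- **Lid:** I took the one farthest to the robot's right and pushed it down through the slots. It met the collar at TCP height 122.0 mm, the predicted seated height. I then twisted it 45° clockwise.
- **Hold:** The pointer lines up with the orange mark to about 1 mm in the wrist view, well short of the red. The arm is still gripping and held at 113.0° for 0.7 s without moving (orange marks measured at 113.2°).
- **Bystanders:** The bottle and peppers look undisturbed, judged from the pictures.
- **Residual force:** No check failed. While holding there is about 5 N sideways and 7 N upward on the wrist, because the TCP sits about 1 mm off the chopper's measured centre.

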